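Take the brittle filter cover off the spray turbine

TASK

Take the brittle filter cover off the spray turbine, gently: press its snap tab softly down until the cover pops up by itself, without touching the cover before that and without pressing hard. Then take the cover by its rib with a soft grip, lift it off and lay it down softly, rib up, lined up with the foam-topped rest and on its middle, and let go without dropping it. Leave everything else where it stands.

Things in the scene. Friction and masses are not known exactly. Their poses are not given: they have to be found in the camera images.
- turbine: Spray turbine, grey box fixed on the bench, 275 mm long (its x, -150 to +125), 180 mm wide (y). Origin near bench level, straight below the cover's centre; height, place and yaw vary. Flat deck 85 mm above the origin from x -88 on, a low step (35 mm) at the -x end. On the deck a rim, top at 110 mm, walls in the cover's recess (153 x 114 mm). Box and tab crack above about 25 N of pressing or bumping.
- recess (a point): Centre of the underside of the cover when latched, 91 mm above the turbine's origin; axes as the turbine's. A sprung plate pushes the cover up with about 5 to 7 N. Latched, the cover's origin lies 0 to 2 mm above this point; when the hook lets go it pops up to about 14 mm above it, stays there between the rim walls and does not latch again.
- press_spot (a point): Where to press the snap tab: a grey plastic tongue, 42 mm wide (y), that sticks 52 mm out level over the low step at the turbine's -x end. Point fixed to the turbine, 116 mm from its axis, 73 mm above its origin, height only nominal: the tongue's upper face lies anywhere from 6 mm below to 6 mm above it, different on each unit, so feel for it. Springs back when let go.
- tab_hinge (a point): Rocker hinge of the snap tab, inside the box, 42 mm from the press spot towards the cover. Pressing the tongue down swings a hook, seen in a gap of the rim, off the cover's edge. At the press spot: about 3 N at first, 0.7 N more per mm, plus 1 to 3 N friction; the hook lets go after 3 to 9 mm (differs by unit, at 6 to 13 N); hard stop at about 12 mm, where the force shoots up.
- cover: Filter cover: loose brittle grey plastic plate, 150 mm (x) by 110 mm (y) by 6 mm, about 0.2 kg, in the turbine's recess, axes along the turbine's. On its middle a grip rib 90 mm long (x), 14 mm thick (y), rising 34 mm above the plate (top 40 mm above the origin). Origin: centre of the underside, z up. Cracks if gripped above about 40 N a finger, forced with over 15 N, or dropped from over 8 mm.
- rest: Timber offcut with a grey foam top, fixed on the bench, 200 mm (x) by 150 mm (y); its upper face is 50 mm above the origin. Height over the bench differs from start to start. The foam yields by up to 8 mm, about 1.5 N per mm.
- rest_top (a point): Centre of the foam's upper face when bare; the cover goes here, its length (x) along the rest's length (x), either way round. z up.
- paint_can: Small paint can, 90 mm across, 100 mm high; origin under its middle. Leave alone.
- thinner: Upright white plastic bottle, 70 mm across, 170 mm high; origin under its middle. Leave alone.
- tape: Roll of masking tape lying flat, 90 mm across, 30 mm high; origin under its middle. Leave alone.
- brush: Paint brush lying on the bench along its x between turbine and rest; leave alone.
- scraper: Flat scraper lying on the bench at the side; leave alone.
- jar: Glass jar, 64 mm across, 75 mm high; origin under its middle. Leave alone.
Not all that is in view belongs to the job. Several things have the shape of the cover; the one meant has the colours described above.

How it is judged (in metres and radians):
On the way, in this order (a step that is already met when the one before it is completed fails the run):
1. the cover has popped up out of its catch (more than 7 mm) with nothing of the robot touching it (z of cover in the frame of turbine between 0.099 and 0.112 m and contact force between cover and the fingers below 0.3 N and contact force between cover and the arm below 0.3 N), for 0.2 s.
2. the cover is lifted clear of the turbine, held by the fingers (z of cover in the frame of turbine above 0.125 m and contact force between cover and the fingers above 1 N and contact force between cover and turbine below 0.3 N), for 0.2 s.
At the end, for the whole second after the job is handed in: The cover lies flat and still, rib up, on the foam of the rest, its centre within 30 mm of the foam's centre along each of the rest's axes and its length within about 11 degrees of the rest's (x of cover in the frame of rest_top between -0.03 and 0.03 m and y of cover in the frame of rest_top between -0.03 and 0.03 m and z of cover in the frame of rest_top between -0.01 and 0.004 m and angle between the x axis of cover and the x axis of rest, either way round below 0.2 rad and angle between cover's own z axis and vertical below 0.1 rad and linear speed of cover below 0.02 m/s); the robot touches nothing.
It fails at once if the turbine or its snap tab is pressed or bumped with more than 25 N (contact force between turbine and the fingers above 25 N or contact force between turbine and the arm above 25 N).
It fails at once if the cover is gripped or pressed with more than 80 N (both fingers together) (contact force between cover and the fingers above 80 N or contact force between cover and the arm above 80 N).
It fails at once if the cover is forced against the turbine (more than 30 N in all, its resting 12 N included), or touched with more than 3 N while still down in its catch (contact force between cover and turbine above 30 N or ((contact force between cover and the fingers above 3 N or contact force between cover and the arm above 3 N) and z of cover in the frame of turbine below 0.097 m and horizontal distance between cover and turbine below 0.05 m)).
It fails at once if the cover is put down with more than 25 N, or dropped (out of the fingers and faster than 0.4 m/s) (contact force between cover and rest above 25 N or (contact force between cover and the fingers below 0.3 N and linear speed of cover above 0.4 m/s)).
It fails at once if a bystander is moved by more than 20 mm (distance of any of paint_can, thinner, tape, brush, scraper, jar from where it was at the start of the episode above 0.02 m).
It also fails if it takes over 58 s, if anything falls off the work surface, if the arm or the gripper's body presses on something with over 40 N, if the wrist force passes 120 N, or if a joint passes its speed limit or range.

ROBOT

A 7-joint arm with a two-finger parallel gripper is mounted at the origin on the work surface. World frame = base frame: x ahead of the robot, y to its left, z up, the work surface at z = 0. Lengths are in mm, angles in rad, forces in N, time in s.
With the tool pointing down it reaches from about 400 to 900 mm from the base axis. Payload 5.5 kg.
Tool frame: the origin (TCP) lies midway between the tips of the shut fingers; the grasp point (between the pads) lies behind it (robot.tcp_to_grasp is the z of the grasp point in the tool frame, in mm); z points along the fingers, y is the line along which they close (so a half turn about z gives the same grasp; the last joint's range is limited). The gripper opens to 85 mm and grips with 20 to 120 N. Pads are 22 mm wide; open, the fingers measure 114 mm over their backs; the gripper's body (76 mm by 85 mm) begins 54 mm behind the grasp point. The pads swing forward as they close: fully open they stand 13 mm farther back than shut.
Start: joints at [-0.854, 0.501, -0.427, 1.55, 0.221, 1.138, -0.21], TCP at [284.914, 584.229, 231.31] pointing down, gripper open.
Joint ranges: [-2.88, 2.88], [-0.31, 2.03], [-1.54, 1.56], [0.2, 2.42], [-1.41, 4.55], [0.19, 2.02], [-2.57, 2.57]. Speed limits (rad/s): [2.57, 2.57, 3.14, 3.14, 3.14, 3.14, 3.14].

INTERFACE

Orientations are given as a rotation vector (axis times angle).
In Python, from plant import robot gives the robot as it stands. The module is installed in compiled form; this text tells all that it offers.
- The arm moves only by the tool servo_tool, never from a script. Its argument "motion" is a list of rows, each a list of 7 numbers: the shift along the tool's x, y, z in units of 25 mm (1.0 is 25 mm), then the turn, a rotation vector about the tool's x, y, z in units of 5 degrees (1.0 is 5 degrees), then the closure, from -1 (fully open) to 1 (shut). A call has 1 to 5 rows; each row is the pose to reach, as a shift and turn from the pose commanded when the call began, along the tool's axes at that moment; what a row does not reach only later rows make up. A row lasts 1/12 s, in which the tool goes at most 41.7 mm and 7.16 degrees, less where a joint would pass 70% of its speed; a pose out of reach is approached as far as the arm can. A call with a gripper value outside its range is refused whole. The fingers move at their own pace and stop on an object; "newtons" is the grip in N (left out, the last holds). Time passes only in rows, so rows that repeat a pose let the fingers close. It gives the time, the measured TCP pose, the force, the opening and the grip force at its end, in the units of the state.
- robot.read_state(): the state, without advancing time (a new reading comes with each control period).
- robot.camera(name): name is "scene" or "top" or "wrist"; returns a dict with "color" (480x640x3 uint8, red, green, blue), "z_map" (480x640 float32, mm along the optical axis (not along the pixel's ray), 0 where there is no reading), "fovy" (degrees; the focal length in pixels is half the picture's height over the tangent of half this angle, whatever the lens; pixels are square), "cx", "cy" (the principal point, pixels), "R" (3x3) and "t" (3): a world point X has camera coordinates R X + t. Camera axes: x right, y down, z forward; pixel columns grow to the right and rows downward; lengths in mm; the calibration is good to about 2 mm. A picture is of the moment at which its call begins.
- robot.finish_job(): hands the job in; it is judged then, once.
The state is a dict: "clock": time; "q": joint angles; "qvel": joint speeds; "joint_efforts": joint torques, N m; "position": TCP position; "orientation": TCP orientation; "wrist_force": force on the tool from outside, world axes, zero at the start; "torque": the same for the moment, N m; "grip_width": finger opening in mm; "gripper_force": force on a finger pad.
Only numpy, scipy, OpenCV 4.12 (cv2) and the standard library are available. Lean on these libraries where they do the work, as an engineer would, in place of code of your own. Each camera call takes 0.05 s, during which the arm holds its last target. There are 200 camera calls.

## Working session

There is one attempt and no reset: what is moved stays moved. The work goes in short steps, Python scripts to look and compute and a tool call to move; the robot and the scene stay as the last step left them, time stands still between calls to the robot, and variables do not carry over. Pictures are saved under pics/ and viewed, at most 10 in all, crops included, and the job is handed in when it is done.

Besides the shell and the picture viewer there is one more tool, called after "Request:" as name(argument=value, ...) on one line, values as JSON. servo_tool: Moves the arm, as the interface text tells. Its arguments: {"type":"object","properties":{"motion":{"type":"array","items":{"type":"array","items":{"type":"number"}}},"newtons":{"type":"number"}},"required":["motion"]}

```bash
mkdir -p pics; ls
cat > h.py <<'E'
import numpy as np, cv2
from plant import robot
def cam(n):
    c=robot.camera(n); c['f']=240/np.tan(np.radians(c['fovy'])/2); return c
def pts(c):
    z=c['z_map']; v,u=np.mgrid[0:480,0:640]
    P=np.dstack([(u-c['cx'])*z/c['f'],(v-c['cy'])*z/c['f'],z])
    return (P-c['t'])@c['R']   # R^T (P-t)
E
python3 - <<'E'
from h import *
for n in ('top','scene'):
    c=cam(n); cv2.imwrite(f'pics/{n}0.png',c['color'][...,::-1]); np.savez(f'{n}0.npz',**c)
    print(n,c['fovy'],c['cx'],c['cy'],c['R'].round(3).tolist(),c['t'], (c['z_map']==0).mean())
s=robot.read_state(); print({k:np.round(v,3) for k,v in s.items()}, robot.tcp_to_grasp)
E
```

```text
pics
top 55.39153890268495 320.7350095306543 236.41148080526537 [[-0.024, -1.0, -0.015], [-0.995, 0.025, -0.095], [0.095, 0.013, -0.995]] [  14.78919566  560.38781946 1035.94138707] 0.004069010416666667
scene 52.69920509731094 319.7695996892968 244.55178733807216 [[-0.282, 0.959, -0.007], [0.663, 0.19, -0.724], [-0.693, -0.209, -0.69]] [ 170.92091144 -320.69654912 1678.38225739] 0.00388671875
{'clock': np.float64(0.1), 'q': array([-0.854,  0.502, -0.427,  1.551,  0.221,  1.138, -0.21 ]), 'qvel': array([ 0.001, -0.001, -0.   ,  0.   ,  0.001,  0.001,  0.   ]), 'joint_efforts': array([-1.0000e-02, -5.7081e+01, -5.8380e+00, -2.8175e+01,  1.1000e-02,
        6.0000e-03, -0.0000e+00]), 'position': array([284.69 , 583.633, 230.343]), 'orientation': array([-7.070e-01, -3.061e+00,  3.000e-03]), 'wrist_force': array([ 0.147, -0.599, -0.877]), 'torque': array([0.026, 0.018, 0.007]), 'gripper_force': np.float64(0.0), 'grip_width': np.float64(85.298)} -18.700000000000003
```

View pics/top0.png

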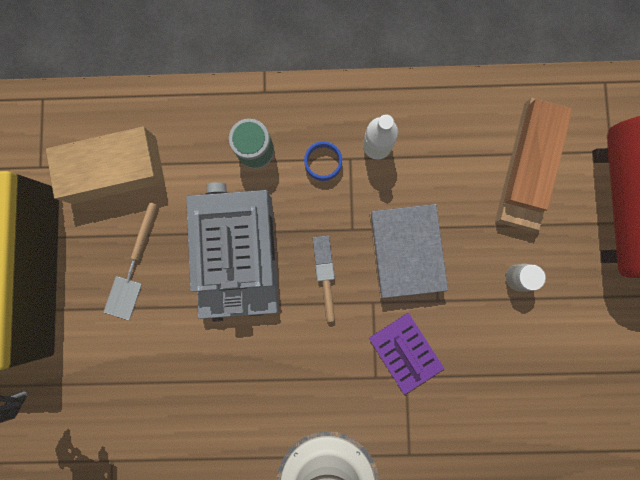

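View pics/scene0.png

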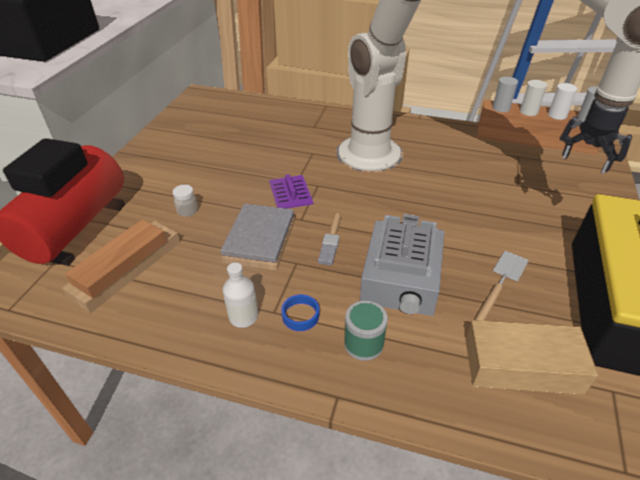

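The top view shows the grey turbine centred near (232,253), with its tab at (233,300) facing the robot. The rest is at (409,251), the brush at (325,280), and the purple cover is a decoy. The scene view agrees. Next I'll measure from the depth map.

Run:
```python
from h import *
c=dict(np.load('top0.npz')); P=pts(c); v,u=np.mgrid[0:480,0:640]; z=P[...,2]; ok=c['z_map']>0
box=lambda a,b,d,e:(u>=a)&(u<b)&(v>=d)&(v<e)&ok
def rect(m,n):
    q=P[m][:,:2].astype(np.float32); r=cv2.minAreaRect(q); print(n,len(q),np.round(r[0],1),np.round(r[1],1),round(r[2],1),'z',np.percentile(z[m],[5,50,95]).round(1))
t=box(180,285,180,325)
print(np.histogram(z[t],bins=range(-10,190,5)))
r=box(365,455,195,305)
print(np.histogram(z[r],bins=range(-10,120,5)))
rm=r&(z>20); rm=cv2.morphologyEx(rm.astype(np.uint8),cv2.MORPH_OPEN,np.ones((5,5)))>0
rect(rm,'rest')
np.set_printoptions(linewidth=250)
print('col233 z',[(i,*P[i,232].round(0)) for i in range(186,326,3)])
print('row250',[(i,*P[250,i].round(0)[1:]) for i in range(184,284,3)])
```

```text
(array([  31, 2305, 2121,   52,   25,   14,   28,   41,   79, 1062,  640,
         25,   31,   29,   71,   96,  121,   67,  429, 1821, 1117,  380,
       2631,  445,  738,  418,   25,   21,   95,  205,    2,    0,    0,
          0,    0,    0,    0,    0,    0]), array([-10,  -5,   0,   5,  10,  15,  20,  25,  30,  35,  40,  45,  50,
        55,  60,  65,  70,  75,  80,  85,  90,  95, 100, 105, 110, 115,
       120, 125, 130, 135, 140, 145, 150, 155, 160, 165, 170, 175, 180,
       185]))
(array([  26, 2124, 1757,   34,   21,   48,   10,    7,   16,   25, 1410,
       4205,  173,    0,    0,    0,    0,    0,    0,    0,    0,    0,
          0,    0,    0]), array([-10,  -5,   0,   5,  10,  15,  20,  25,  30,  35,  40,  45,  50,
        55,  60,  65,  70,  75,  80,  85,  90,  95, 100, 105, 110, 115]))
rest 5806 [ 522.1 -198.4] [199.9 150.7] 5.0 z [43.  46.4 49.6]
col233 z [(186, np.float64(691.0), np.float64(213.0), np.float64(-2.0)), (189, np.float64(683.0), np.float64(212.0), np.float64(1.0)), (192, np.float64(659.0), np.float64(194.0), np.float64(87.0)), (195, np.float64(652.0),
[... 3586 characters left out ...]
 np.float64(179.0), np.float64(104.0)), (241, np.float64(172.0), np.float64(103.0)), (244, np.float64(166.0), np.float64(102.0)), (247, np.float64(159.0), np.float64(104.0)), (250, np.float64(153.0), np.float64(102.0)), (253, np.float64(145.0), np.float64(111.0)), (256, np.float64(139.0), np.float64(113.0)), (259, np.float64(136.0), np.float64(87.0)), (262, np.float64(129.0), np.float64(89.0)), (265, np.float64(123.0), np.float64(89.0)), (268, np.float64(116.0), np.float64(91.0)), (271, np.float64(111.0), np.float64(72.0)), (274, np.float64(112.0), np.float64(9.0)), (277, np.float64(106.0), np.float64(1.0)), (280, np.float64(99.0), np.float64(0.0)), (283, np.float64(92.0), np.float64(-3.0))]
```

Run:
```python
from h import *
c=dict(np.load('top0.npz')); P=pts(c); v,u=np.mgrid[0:480,0:640]; z=P[...,2]; ok=c['z_map']>0
x=P[...,0];y=P[...,1]
w=lambda x0,x1,y0,y1,z0,z1:(x>x0)&(x<x1)&(y>y0)&(y<y1)&(z>z0)&(z<z1)&ok
def rect(m,n,k=0):
    if k: m=cv2.morphologyEx(m.astype(np.uint8),cv2.MORPH_OPEN,np.ones((k,k)))>0
    q=P[m][:,:2].astype(np.float32); r=cv2.minAreaRect(q); print(n,len(q),np.round(r[0],1),np.round(r[1],1),round(r[2],1),'z',np.percentile(z[m],[5,50,95]).round(1)); 
    print(cv2.boxPoints(r).round(0).tolist())
rect(w(440,640,140,260,125,150),'rib',3)
rect(w(430,640,120,290,108,118),'rim',0)
rect(w(370,680,100,300,78,160),'body',3)
rect(w(380,670,100,300,83,93),'deck')
t=w(380,436,150,240,60,95)
rect(t,'tab',3)
rect(w(380,670,100,300,28,45),'step',3)
m=w(400,640,140,180,97,107)
print('plate z',np.median(z[m]), np.median(z[w(500,700,0,80,-10,10)]))
im=c['color'][180:330,175:290]; cv2.imwrite('pics/turb.png',cv2.resize(im,None,fx=5,fy=4,interpolation=cv2.INTER_CUBIC)[...,::-1])
```

```text
rib 320 [533.4 201.3] [88.9 14.7] 3.2 z [129.7 135.8 138.7]
[[489.0, 206.0], [489.0, 192.0], [578.0, 196.0], [577.0, 211.0]]
rim 1230 [533.8 202.2] [171.7 133.3] 2.8 z [109.3 114.1 116.9]
[[445.0, 265.0], [451.0, 131.0], [623.0, 140.0], [616.0, 273.0]]
body 8363 [525.8 202.2] [266.2 181.8] 2.8 z [ 84.4 101.  117.1]
[[388.0, 287.0], [397.0, 105.0], [663.0, 118.0], [654.0, 299.0]]
deck 3048 [526.1 201.9] [265.4 181.4] 2.6 z [84.6 89.2 92. ]
[[389.0, 286.0], [398.0, 105.0], [663.0, 117.0], [655.0, 299.0]]
tab 388 [414.4 196.2] [43.1 42. ] 1.0 z [79.5 82.7 85.7]
[[392.0, 217.0], [393.0, 175.0], [436.0, 176.0], [436.0, 218.0]]
step 1686 [413.5 196.3] [ 63.8 180.8] 2.8 z [35.9 39.3 42.5]
[[377.0, 285.0], [386.0, 105.0], [450.0, 108.0], [441.0, 288.0]]
plate z 102.42724232408888 -0.0927926188686824
```

View pics/turb.png

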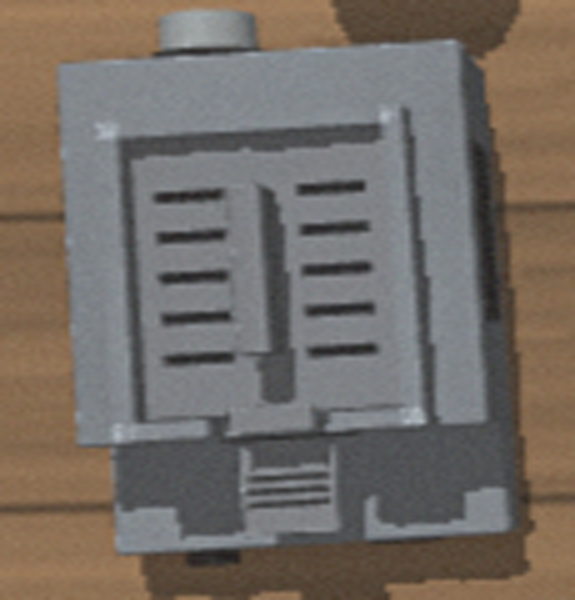

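The crop shows the cover latched, with the hook at the rim gap (270,418) and the ribbed tongue at (290,487). Turbine origin is about (533.6, 201.8, 4) with yaw 2.8°.

```bash
cat >> h.py <<'E'
from scipy.spatial.transform import Rotation as Ro
def to(p,yaw_y):
    """units for tool at world p, tool z down, tool y along angle yaw_y (deg)"""
    s=robot.read_state(); R=Ro.from_rotvec(s['orientation']); a=np.radians(yaw_y)
    Y=np.array([np.cos(a),np.sin(a),0]);Z=np.array([0,0,-1.]);T=Ro.from_matrix(np.c_[np.cross(Y,Z),Y,Z])
    print('pos',s['position'].round(1),'tool axes',R.as_matrix().round(3).tolist(),'F',s['wrist_force'].round(1),'t',round(s['clock'],2))
    print('shift',(R.inv().apply(np.array(p)-s['position'])/25).round(3),'turn',(np.degrees((R.inv()*T).as_rotvec())/5).round(2))
E
python3 - <<'E'
from h import *
to((285,380,230),92.8); to((417.7,196.1,140),92.8)
c=dict(np.load('top0.npz')); P=pts(c); m=(P[...,1]>380)&(P[...,2]>60)&(P[...,0]>250)
print(P[m].min(0),P[m].max(0))
E
```

```text
pos [284.7 583.6 230.3] tool axes [[-0.899, 0.438, -0.001], [0.438, 0.899, -0.002], [0.0, -0.002, -1.0]] F [ 0.1 -0.6 -0.9] t 0.1
shift [-3.581 -7.316  0.026] turn [-0.02 -0.01 -5.76]
pos [284.7 583.6 230.3] tool axes [[-0.899, 0.438, -0.001], [0.438, 0.899, -0.002], [0.0, -0.002, -1.0]] F [ 0.1 -0.6 -0.9] t 0.1
shift [-11.577 -11.594   3.633] turn [-0.02 -0.01 -5.76]
[250.05908115 380.12573712  60.01530935] [818.58087255 652.31822272 337.94467393]
```

Request:
servo_tool(motion=[[-3.6,-7.3,0,0,0,-5.76,1],[-3.6,-7.3,0,0,0,-5.76,1],[-3.6,-7.3,0,0,0,-5.76,1],[-3.6,-7.3,0,0,0,-5.76,1],[-3.6,-7.3,0,0,0,-5.76,1]], newtons=20)

```text
clock: 0.52
position: [285.3, 377.8, 230.4]
orientation: [0.086, -3.139, 0.003]
wrist_force: [1.1, -0.3, 0.7]
grip_width: 25.4
gripper_force: 0.0
```

```bash
python3 -c "
from h import *
to((417.7,196.1,140),92.8)"
```

```text
pos [285.3 377.8 230.4] tool axes [[-0.998, -0.055, -0.001], [-0.055, 0.998, -0.002], [0.001, -0.002, -1.0]] F [ 1.1 -0.3  0.7] t 0.52
shift [-4.891 -7.541  3.624] turn [-0.02 -0.01  0.07]
```

Request:
servo_tool(motion=[[-4.89,-7.54,1.0,0,0,0,1],[-4.89,-7.54,1.0,0,0,0,1],[-4.89,-7.54,1.0,0,0,0,1],[-4.89,-7.54,1.0,0,0,0,1],[-4.89,-7.54,1.0,0,0,0,1]])

```text
clock: 0.93
position: [407.4, 210.7, 208.2]
orientation: [-0.077, 3.14, -0.0]
wrist_force: [1.0, 0.5, -0.1]
grip_width: 0.3
gripper_force: 0.0
```

Request:
servo_tool(motion=[[-0.4,-0.6,2.0,0,0,0,1],[-0.4,-0.6,2.0,0,0,0,1],[-0.4,-0.6,2.0,0,0,0,1]])

```text
clock: 1.18
position: [415.5, 195.7, 155.3]
orientation: [0.072, -3.134, 0.004]
wrist_force: [-0.5, 0.2, -0.2]
grip_width: 0.3
gripper_force: 0.0
```

```bash
python3 -c "
from h import *
to((417.7,196.1,100),92.8)
c=cam('wrist'); cv2.imwrite('pics/w1.png',c['color'][...,::-1]); np.savez('w1.npz',**c)
"
```

```text
pos [415.5 195.7 155.3] tool axes [[-0.999, -0.046, -0.007], [-0.046, 0.999, -0.003], [0.007, -0.002, -1.0]] F [-0.5  0.2 -0.2] t 1.18
shift [-0.104  0.016  2.212] turn [-0.03 -0.08 -0.03]
```

View pics/w1.png

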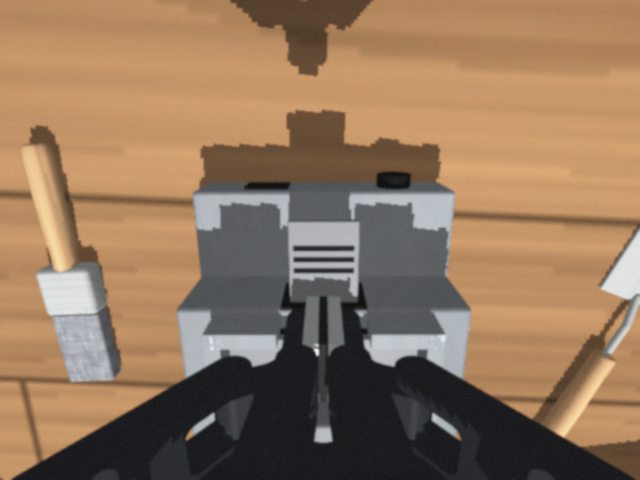

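The wrist view shows the tongue at about (324,258), centred ahead of the shut fingers.

```bash
python3 -c "
from h import *
c=dict(np.load('w1.npz')); P=pts(c)
q=P[228:285,295:353]; print(np.median(q[...,2]))
for r,k in ((222,322),(230,322),(240,322),(262,322),(285,322),(255,292),(255,356),(210,322)): print(r,k,P[r,k].round(1))
"
```

```text
83.64206157740276
222 322 [394.3 193.2  82.1]
230 322 [398.6 193.4  83.8]
240 322 [405.3 193.7  82. ]
262 322 [418.5 194.3  83.7]
285 322 [434.3 195.   81.8]
255 292 [415.  176.3  83.3]
255 356 [413.3 214.3  83.1]
210 322 [396.9 193.1  40.9]
```

Request:
servo_tool(motion=[[-0.1,0,0.8,0,0,0,1],[-0.1,0,1.6,0,0,0,1],[-0.1,0,2.1,0,0,0,1],[-0.1,0,2.3,0,0,0,1],[-0.1,0,2.3,0,0,0,1]])

```text
clock: 1.65
position: [419.1, 200.1, 100.9]
orientation: [0.082, -3.14, -0.001]
wrist_force: [0.2, -0.1, 0.2]
grip_width: 0.3
gripper_force: 0.0
```

Request:
servo_tool(motion=[[0.05,-0.16,0.2,0,0,0,1],[0.05,-0.16,0.4,0,0,0,1],[0.05,-0.16,0.48,0,0,0,1],[0.05,-0.16,0.48,0,0,0,1]])

```text
clock: 1.98
position: [419.0, 194.3, 88.8]
orientation: [-0.077, 3.141, 0.0]
wrist_force: [-0.5, 0.2, 0.5]
grip_width: 0.1
gripper_force: 0.0
```

Request:
servo_tool(motion=[[0,0,0.05,0,0,0,1],[0,0,0.1,0,0,0,1],[0,0,0.15,0,0,0,1],[0,0,0.15,0,0,0,1]])

```text
clock: 2.32
position: [418.9, 194.3, 84.9]
orientation: [0.077, -3.141, 0.0]
wrist_force: [-0.3, -0.3, 0.0]
grip_width: -0.1
gripper_force: 0.0
```

Request:
servo_tool(motion=[[0,0,0.03,0,0,0,1],[0,0,0.06,0,0,0,1],[0,0,0.08,0,0,0,1],[0,0,0.08,0,0,0,1]])

```text
clock: 2.65
position: [419.0, 194.3, 83.0]
orientation: [0.077, -3.141, 0.0]
wrist_force: [-0.1, -1.1, -0.5]
grip_width: -0.2
gripper_force: 0.3
```

Request:
servo_tool(motion=[[0,0,0.03,0,0,0,1],[0,0,0.06,0,0,0,1],[0,0,0.08,0,0,0,1],[0,0,0.08,0,0,0,1]])

```text
clock: 2.98
position: [418.6, 194.4, 81.2]
orientation: [0.077, -3.14, 0.0]
wrist_force: [-2.3, -0.1, 6.1]
grip_width: 0.2
gripper_force: 3.1
```

Request:
servo_tool(motion=[[0,0,0.03,0,0,0,1],[0,0,0.06,0,0,0,1],[0,0,0.08,0,0,0,1],[0,0,0.08,0,0,0,1]])

```text
clock: 3.32
position: [418.3, 194.3, 79.3]
orientation: [0.077, -3.14, 0.001]
wrist_force: [-3.8, -0.5, 7.6]
grip_width: 0.1
gripper_force: 4.0
```

```bash
cat >> h.py <<'E'
def ribz():
    P=pts(cam('top')); x,y,z=P[...,0],P[...,1],P[...,2]
    m=(x>500)&(x<570)&(y>190)&(y<215)&(z>125)&(z<165); q=(x>500)&(x<600)&(y>155)&(y<185)&(z>90)&(z<130)
    print('rib z',np.percentile(z[m],[10,50,90]).round(1),'plate',np.median(z[q]).round(1),'t',robot.read_state()['clock'])
E
python3 -c "
from h import *
ribz()"
```

```text
rib z [132.6 136.1 138.8] plate 102.9 t 3.3667
```

Request:
servo_tool(motion=[[0,0,0.03,0,0,0,1],[0,0,0.06,0,0,0,1],[0,0,0.06,0,0,0,1]])

```text
clock: 3.62
position: [418.0, 194.3, 77.7]
orientation: [0.077, -3.139, 0.001]
wrist_force: [-4.5, -1.6, 8.1]
grip_width: 0.1
gripper_force: 4.4
```

```bash
python3 -c "
from h import *
ribz()"
```

```text
rib z [134.1 148.9 151.6] plate 115.8 t 3.6667
```

Request:
servo_tool(motion=[[0,0,0.03,0,0,0,1],[0,0,0.06,0,0,0,1],[0,0,0.06,0,0,0,1]])

```text
clock: 3.92
position: [417.8, 194.3, 76.2]
orientation: [0.078, -3.139, 0.001]
wrist_force: [-4.6, -0.1, 9.6]
grip_width: 0.0
gripper_force: 5.1
```

```bash
python3 -c "
from h import *
ribz()"
```

```text
rib z [135.1 148.5 151.1] plate 115.7 t 3.9667
```

Request:
servo_tool(motion=[[0,0,-0.3,0,0,0,1],[0,0,-1.0,0,0,0,1],[0,0,-2.5,0,0,0,1],[0,0,-4,0,0,0,0],[0,0,-5,0,0,0,-1]])

```text
clock: 4.38
position: [419.7, 195.0, 204.0]
orientation: [-0.077, 3.138, 0.002]
wrist_force: [0.6, 0.3, -0.4]
grip_width: 23.5
gripper_force: 0.0
```

Request:
servo_tool(motion=[[-1.5,0.0,0,0,0,0,-1],[-3.0,0.15,0,0,0,0,-1],[-4.0,0.15,0,0,0,0,-1],[-4.6,0.15,0,0,0,0,-1],[-4.6,0.15,0,0,0,0,-1]])

```text
clock: 4.8
position: [537.0, 203.0, 200.9]
orientation: [-0.073, 3.139, 0.001]
wrist_force: [0.3, -0.3, 0.9]
grip_width: 83.4
gripper_force: 0.0
```

```bash
cat > look.py <<'E'
from h import *
c=cam('wrist'); P=pts(c); cv2.imwrite('pics/w2.png',c['color'][...,::-1]); np.savez('w2.npz',**c)
x,y,z=P[...,0],P[...,1],P[...,2]
m=((x>440)&(x<620)&(y>170)&(y<235)&(z>138)&(z<158)).astype(np.uint8)
m=cv2.morphologyEx(m,cv2.MORPH_OPEN,np.ones((3,3)))>0
if m.sum()>20:
    r=cv2.minAreaRect(P[m][:,:2].astype(np.float32)); print(m.sum(),r,np.median(z[m]))
to((533.6,201.8,160),92.8)
E
python3 look.py
```

```text
4038 ((533.4085083007812, 200.05337524414062), (89.59148406982422, 14.051375389099121), 3.002699613571167) 150.0819520619209
pos [534.6 203.3 200.6] tool axes [[-0.999, -0.047, -0.0], [-0.047, 0.999, 0.0], [0.0, 0.0, -1.0]] F [-0.2 -0.5  0.2] t 4.85
shift [ 0.043 -0.06   1.624] turn [ 0.   -0.   -0.02]
```

View pics/w2.png

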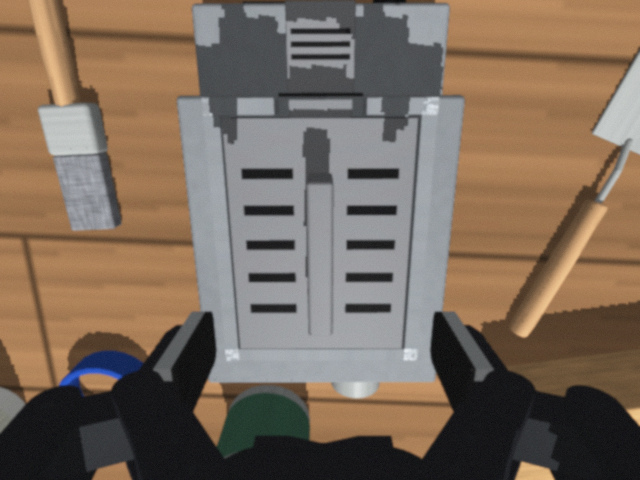

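Popped: the rib stands clear at (318,255), centred between the open fingers, with its top near z 150. I'll descend, then close gradually and watch the force.

Request:
servo_tool(motion=[[0.04,-0.11,1.2,0,0,0,-1],[0.04,-0.11,2.2,0,0,0,-1],[0.04,-0.11,2.9,0,0,0,-0.2],[0.04,-0.11,3.18,0,0,0,0.3],[0.04,-0.11,3.18,0,0,0,0.4]], newtons=20)

```text
clock: 5.27
position: [530.2, 200.5, 119.8]
orientation: [0.078, -3.136, 0.002]
wrist_force: [-1.3, -0.0, -0.1]
grip_width: 51.7
gripper_force: 0.0
```

Request:
servo_tool(motion=[[0,0,0,0,0,0,0.4],[0,0,0,0,0,0,0.45],[0,0,0,0,0,0,0.5],[0,0,0,0,0,0,0.52],[0,0,0,0,0,0,0.52]])

```text
clock: 5.68
position: [533.3, 201.1, 122.4]
orientation: [-0.077, 3.139, 0.001]
wrist_force: [-0.0, -0.0, -0.2]
grip_width: 20.4
gripper_force: 0.0
```

```bash
sed -i 's/w2/w3/g' look.py; python3 look.py
```

```text
11039 ((529.4111938476562, 201.28860473632812), (80.81057739257812, 44.897499084472656), 23.831220626831055) 150.04213794627054
pos [533.2 201.  122.2] tool axes [[-0.999, -0.049, 0.001], [-0.049, 0.999, 0.0], [-0.001, 0.0, -1.0]] F [-0.4  0.5 -0.2] t 5.73
shift [-0.019  0.032 -1.512] turn [ 0.    0.01 -0.  ]
```

View pics/w3.png

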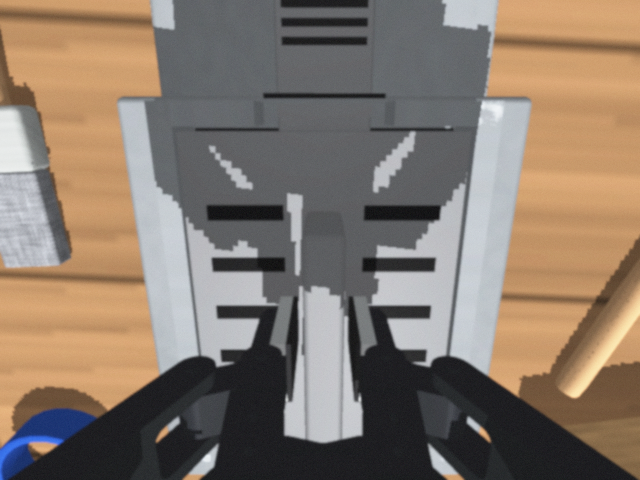

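The rib (303–345 px) sits midway between the pads (297 and 350), so the grip is centred. Closing.

Request:
servo_tool(motion=[[0,0,0,0,0,0,0.58],[0,0,0,0,0,0,0.63],[0,0,0,0,0,0,0.67],[0,0,0,0,0,0,0.72],[0,0,0,0,0,0,0.8]], newtons=20)

```text
clock: 6.15
position: [532.8, 201.1, 121.7]
orientation: [-0.077, 3.141, 0.0]
wrist_force: [-0.8, 0.8, 2.0]
grip_width: 13.7
gripper_force: 20.7
```

Request:
servo_tool(motion=[[0,0,0,0,0,0,1],[0,0,0,0,0,0,1],[0,0,0,0,0,0,1]])

```text
clock: 6.4
position: [532.9, 201.1, 121.7]
orientation: [-0.077, 3.14, 0.0]
wrist_force: [-1.4, 1.3, 3.1]
grip_width: 13.8
gripper_force: 20.8
```

Request:
servo_tool(motion=[[0,0,-0.15,0,0,0,1],[0,0,-0.4,0,0,0,1],[0,0,-0.7,0,0,0,1],[0,0,-1.1,0,0,0,1],[0,0,-1.5,0,0,0,1]], newtons=25)

```text
clock: 6.82
position: [532.8, 200.8, 160.0]
orientation: [0.077, -3.141, 0.0]
wrist_force: [0.4, 0.8, -1.5]
grip_width: 13.9
gripper_force: 25.1
```

Request:
servo_tool(motion=[[0,0,-0.4,0,0,0,1],[0,0,-0.9,0,0,0,1],[0,0,-1.3,0,0,0,1],[0,0,-1.5,0,0,0,1],[0,0,-1.5,0,0,0,1]])

```text
clock: 7.23
position: [533.9, 201.3, 198.5]
orientation: [-0.077, 3.138, 0.001]
wrist_force: [-0.8, -0.2, -1.4]
grip_width: 13.3
gripper_force: 25.1
```

Run:
```python
from h import *
c=dict(np.load('top0.npz')); P=pts(c)
m=(abs(P[...,0]-522)<60)&(abs(P[...,1]+198)<45); print('foam z',np.median(P[m][:,2]))
to((521,-198.5,200),95)
```

```text
foam z 46.37706408974513
pos [533.9 201.3 198.5] tool axes [[-0.999, -0.049, 0.003], [-0.049, 0.999, 0.001], [-0.003, 0.001, -1.0]] F [-0.8 -0.2 -1.4] t 7.23
shift [  1.295 -15.949  -0.078] turn [ 0.01  0.04 -0.44]
```

Request:
servo_tool(motion=[[0.05,-0.4,0,0,0,0,1],[0.1,-1.2,0,0,0,0,1],[0.2,-2.4,0,0,0,0,1],[0.3,-3.6,0,0,0,0,1],[0.4,-4.8,0,0,0,0,1]])

```text
clock: 7.65
position: [527.6, 78.5, 195.5]
orientation: [0.077, -3.139, 0.001]
wrist_force: [-0.2, -0.2, -2.5]
grip_width: 13.4
gripper_force: 25.1
```

Request:
servo_tool(motion=[[0.1,-1.2,0,0,0,0,1],[0.2,-2.4,0,0,0,-0.1,1],[0.3,-3.6,0,0,0,-0.2,1],[0.4,-4.8,0,0,0,-0.3,1],[0.5,-6.0,0,0,0,-0.4,1]])

```text
clock: 8.07
position: [522.1, -72.2, 195.6]
orientation: [0.131, -3.137, -0.0]
wrist_force: [1.1, 0.4, -2.6]
grip_width: 13.8
gripper_force: 25.1
```

Request:
servo_tool(motion=[[0.1,-1.2,0,0,0,0,1],[0.2,-2.4,0,0,0,0,1],[0.3,-3.6,0,0,0,0,1],[0.3,-4.6,0,0,0,0,1],[0.3,-5.0,0,0,0,0,1]])

```text
clock: 8.48
position: [524.6, -200.9, 195.6]
orientation: [0.122, -3.137, 0.003]
wrist_force: [-0.1, -0.7, -2.8]
grip_width: 13.4
gripper_force: 25.1
```

Run:
```python
from h import *
c=cam('top'); cv2.imwrite('pics/top1.png',c['color'][...,::-1])
c=cam('wrist'); cv2.imwrite('pics/w4.png',c['color'][...,::-1])
to((521.5,-198.5,70),95)
```

```text
pos [ 525.1 -198.2  195.6] tool axes [[-0.997, -0.079, -0.002], [-0.079, 0.997, -0.001], [0.002, -0.0, -1.0]] F [ 0.4  0.3 -1.4] t 8.58
shift [ 0.137 -0.     5.024] turn [-0.   -0.02 -0.1 ]
```

View pics/w4.png

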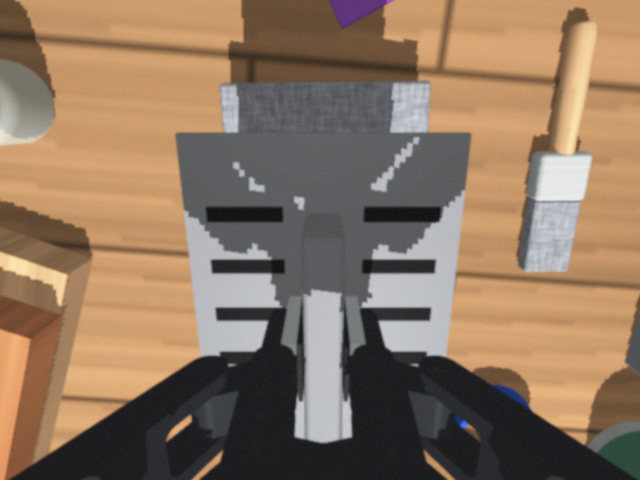

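The cover is held level over the foam, parallel to it and centred. Lowering.

Request:
servo_tool(motion=[[0.13,0,0.5,0,0,-0.1,1],[0.13,0,1.3,0,0,-0.1,1],[0.13,0,2.2,0,0,-0.1,1],[0.13,0,3.0,0,0,-0.1,1],[0.13,0,3.6,0,0,-0.1,1]])

```text
clock: 9.0
position: [522.1, -192.5, 104.4]
orientation: [0.149, -3.136, -0.004]
wrist_force: [0.1, -0.5, -2.6]
grip_width: 13.5
gripper_force: 25.1
```

Request:
servo_tool(motion=[[0,0,0.5,0,0,0,1],[0,0,0.9,0,0,0,1],[0,0,1.15,0,0,0,1],[0,0,1.25,0,0,0,1],[0,0,1.25,0,0,0,1]])

```text
clock: 9.42
position: [523.3, -195.0, 75.0]
orientation: [0.146, -3.138, -0.001]
wrist_force: [0.1, 0.9, -1.9]
grip_width: 14.0
gripper_force: 25.1
```

Request:
servo_tool(motion=[[0,0,0.06,0,0,0,1],[0,0,0.12,0,0,0,1],[0,0,0.18,0,0,0,1],[0,0,0.24,0,0,0,1],[0,0,0.24,0,0,0,1]])

```text
clock: 9.83
position: [523.2, -195.4, 69.2]
orientation: [-0.145, 3.138, -0.0]
wrist_force: [-0.2, -0.2, -2.6]
grip_width: 13.7
gripper_force: 25.1
```

Request:
servo_tool(motion=[[0.05,-0.1,0.06,0,0,0,1],[0.05,-0.1,0.12,0,0,0,1],[0.05,-0.1,0.18,0,0,0,1],[0.05,-0.1,0.24,0,0,0,1],[0.05,-0.1,0.24,0,0,0,1]])

```text
clock: 10.25
position: [522.0, -197.8, 62.8]
orientation: [0.145, -3.138, -0.001]
wrist_force: [-0.0, 1.0, -1.2]
grip_width: 13.4
gripper_force: 25.1
```

Request:
servo_tool(motion=[[0,0,0.04,0,0,0,1],[0,0,0.08,0,0,0,1],[0,0,0.12,0,0,0,1],[0,0,0.12,0,0,0,1]])

```text
clock: 10.58
position: [522.1, -197.8, 60.0]
orientation: [0.145, -3.138, -0.0]
wrist_force: [0.2, -0.5, -2.6]
grip_width: 13.6
gripper_force: 25.1
```

Request:
servo_tool(motion=[[0,0,0.04,0,0,0,1],[0,0,0.08,0,0,0,1],[0,0,0.08,0,0,0,1]])

```text
clock: 10.83
position: [522.3, -198.0, 58.2]
orientation: [-0.145, 3.138, 0.0]
wrist_force: [0.4, -0.7, -1.0]
grip_width: 13.4
gripper_force: 25.2
```

Request:
servo_tool(motion=[[0,0,0.04,0,0,0,1],[0,0,0.06,0,0,0,1],[0,0,0.06,0,0,0,1]])

```text
clock: 11.08
position: [522.4, -198.0, 56.9]
orientation: [-0.145, 3.138, -0.0]
wrist_force: [0.5, -0.6, 1.0]
grip_width: 13.9
gripper_force: 25.4
```

Request:
servo_tool(motion=[[0,0,0.02,0,0,0,1],[0,0,0.04,0,0,0,1],[0,0,0.04,0,0,0,1],[0,0,0.04,0,0,0,1]])

```text
clock: 11.42
position: [522.4, -198.0, 55.9]
orientation: [-0.145, 3.138, -0.0]
wrist_force: [0.2, 0.0, 2.1]
grip_width: 13.5
gripper_force: 25.6
```

Request:
servo_tool(motion=[[0,0,0,0,0,0,0.65],[0,0,0,0,0,0,0.6],[0,0,0,0,0,0,0.5],[0,0,0,0,0,0,0.3],[0,0,0,0,0,0,0.3]])

```text
clock: 11.83
position: [522.2, -197.9, 55.6]
orientation: [0.145, -3.138, -0.0]
wrist_force: [-0.1, -0.1, 0.4]
grip_width: 30.0
gripper_force: 0.0
```

Request:
servo_tool(motion=[[0,0,-0.3,0,0,0,0.2],[0,0,-0.8,0,0,0,0.2],[0,0,-1.6,0,0,0,0.2],[0,0,-2.6,0,0,0,0.2],[0,0,-3.6,0,0,0,0.2]])

```text
clock: 12.25
position: [522.1, -197.9, 147.6]
orientation: [0.145, -3.138, -0.0]
wrist_force: [0.4, 1.0, 0.4]
grip_width: 34.0
gripper_force: 0.0
```

Request:
servo_tool(motion=[[0.6,0,-1,0,0,0,0.2],[1.5,0,-2,0,0,0,0.2],[3,0,-2.5,0,0,0,0.2],[3.5,0,-2.5,0,0,0,0.2],[3.5,0,-2.5,0,0,0,0.2]])

```text
clock: 12.67
position: [432.5, -207.3, 210.1]
orientation: [-0.14, 3.138, -0.003]
wrist_force: [-0.2, -0.5, 0.2]
grip_width: 33.8
gripper_force: 0.0
```

Run:
```python
from h import *
c=cam('top'); P=pts(c); cv2.imwrite('pics/top2.png',c['color'][...,::-1])
x,y,z=P[...,0],P[...,1],P[...,2]
m=(abs(x-522)<60)&(abs(y+198)<20)&(z>73)&(z<95)
print(cv2.minAreaRect(P[m][:,:2].astype(np.float32)),np.median(z[m]))
print(robot.read_state()['wrist_force'],robot.read_state()['position'])
```

```text
((522.9916381835938, -197.00958251953125), (88.96620178222656, 14.574437141418457), 5.29493522644043) 84.58728945060439
[ 0.76965846 -0.31278068  0.55233365] [ 434.37196132 -206.69834408  209.65810609]
```

View pics/top2.png

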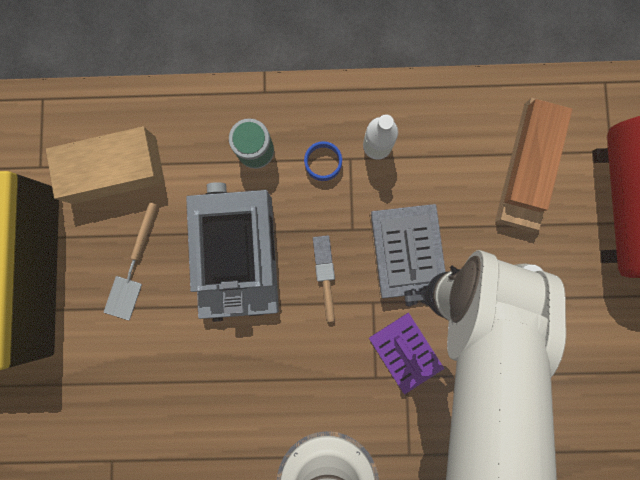

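The cover lies centred on the rest at (409,250), rib up. The fingers are clear and nothing else has moved.

```bash
python3 -c "
from plant import robot
print(robot.finish_job())"
```

```text
the job is handed in; nothing more can be done
None
```

The filter cover popped up after a soft press of about 8 N on the tab. I gripped it at 25 N or less, laid it rib up about 2 mm from the foam's centre and within 1° of the rest, and handed the job in at about 13 s; the hand-in returned no verdict.

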